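# Lay the straightedge along the panel

## Robot

A 6-joint arm with a two-finger parallel gripper is mounted at the origin on a cart in front of the work surface, level with it; the furniture and walls round the work are solid. World frame = base frame: x ahead of the robot, y to its left, z up, the work surface at z = 0. Lengths are in mm, angles in degrees, forces in N, time in s.
With the tool pointing down it reaches from about 275 to 850 mm from the base axis. Payload 5.2 kg.
Tool frame: the origin (TCP) lies where the fingers leave the gripper's body, on its centre line; the fingertips stand 73 mm ahead of it and the grasp point (between the pads) lies 54 mm ahead of it; y points along the fingers, x is the direction in which the jaws open and shut, and the axes are right-handed (so a half turn about y gives the same grasp; the last joint's range is limited). The gripper opens to 85 mm and grips with 20 to 120 N. Pads are 22 mm wide; open, the fingers measure 114 mm over their backs; the gripper's body (76 mm by 85 mm) begins 54 mm behind the grasp point. The pads swing forward as they close: fully open they stand 13 mm farther back than shut.
Start: joints at [-76.307, 14.817, 87.949, -0, 77.235, -11.62], TCP at [235.183, -497.187, 303.91] pointing down, gripper open.
Joint ranges: [-179.93, 179.93], [-52.35, 119.4], [10.71, 147.94], [-69.91, 249.91], [12.55, 155.21], [-178.61, 178.61]. Speed limits (degrees/s): [147.25, 147.25, 180, 180, 180, 180].

## Interface

Orientations are given as a 3x3 rotation matrix whose columns are the frame's x, y, z axes.
In Python, from rig import ctrl gives the robot as it stands.
- The arm moves only by the tool send_rows, never from a script. Its argument "commands" is text: rows parted by semicolons, each of 5 numbers parted by spaces: the closure in counts, from 0 (fully open) to 255 (shut), then the shift along the tool's x, y, z in mm, then the turn about the tool's y in degrees. A call has 1 to 10 rows; each row is the pose to reach, as a shift and turn from the pose measured when the call began, along the tool's axes at that moment; what a row does not reach only later rows make up. A row lasts 1/8 s, in which the tool goes at most 62.5 mm and 10.7 degrees, less where a joint would pass 70% of its speed; a pose out of reach is approached as far as the arm can. A call with a gripper value outside its range is refused whole. The fingers move at their own pace and stop on an object; "force" is the grip in N (left out, the last holds). Time passes only in rows, so rows that repeat a pose let the fingers close. It gives the time, the measured TCP pose, the force and the opening at its end, in the units of the state.
- ctrl.get_state(): the state, without advancing time (a new reading comes with each control period).
- ctrl.get_image(name): name is "side" or "top"; returns the picture (384x512x3 uint8, red, green, blue); there is no depth.
- ctrl.calibration(name): a dict with "intrinsics" (3x3 intrinsics, pixels), "cam_to_world" (4x4, takes a point from camera to world coordinates). Camera axes: x right, y up, looking along -z (the intrinsics and any distortion apply to the point x, -y, -z); pixel columns grow to the right and rows downward; lengths in mm; the calibration is good to about 2 mm. A picture is of the moment at which its call begins. calibration takes no time and is no camera call.
- ctrl.job_done(): hands the job in, once; it reports no verdict.
The state is a dict: "clock": time; "joint_pos": joint angles; "dq": joint speeds; "joint_torque": joint torques, N m; "position": TCP position; "tcp_rot": TCP orientation; "wrist_force": force on the tool from outside, world axes, zero at the start; "ft_torque": the same for the moment, N m; "gripper_width": opening from 0.0 (shut) to 1.0 (fully open).
Only numpy, scipy, OpenCV 4.12 (cv2) and the standard library are available. Lean on these libraries where they do the work, as an engineer would, in place of code of your own. Each camera call takes 0.05 s, during which the arm holds its last target. There are 200 camera calls.

## Task

Take the straightedge out of its wooden stand and lay it down flat on the table with its orange rib up, let go, then take it again by the rib. Press it up against the near edge of the plywood panel and against the blue end stop, so that one long edge is flush along the panel and one end butts against the stop, and leave it lying there. Do not disturb the other things on the table.

Things in the scene. Friction and masses are not known exactly. Their poses are not given: they have to be found in the camera images.
- straightedge: loose aluminium straightedge, plate 200x60x6 mm with a grip rib on its face, 0.2 kg. Origin: centre of the underside; x along the length, y across, z out of the rib side (up when laid as wanted). Both ends and both long edges are alike. At the start it stands on a long edge in the stand: y up, z (rib) level along the stand's x, origin 38 mm, upper edge 68 mm over the table
- rib: orange plastic rib fixed on the straightedge, 100 mm long (along x), 14 mm wide (y), 30 mm high, so its top is 36 mm above the plate's underside. Origin: centre of its foot, on the plate's face
- stand: fixed wooden stand, foot 66x204x8 mm (x, y, z), origin under its centre. Two pairs of posts, tops 38 mm over the table, 26 mm long in y, centred at y = +84 and -84 mm, reaching 19 mm either side of x = 0; between each pair a slot 8 mm wide along y at x = 0, its floor 8 mm over the table
- panel: fixed plywood panel 120x240x10 mm (x, y, z) lying on the table, origin under its centre; its near edge, the one towards the robot, is the face at x = -60 mm and runs along y
- panel_edge (a point): middle of the foot of the panel's near edge, on the table; axes as the panel's
- stop: fixed blue end stop bar, 66x22x10 mm (x, y, z), lying in front of the panel's near edge towards its right end, square to it; origin under its centre, axes as the panel's
- stop_face (a point): middle of the foot of the stop's working face, the 66 mm long face looking along +y (left), on the table; axes as the panel's
- thermos: red steel flask with black cap, 76x67x221 mm, a bystander; origin under its centre
- canister_brown: small square clear canister with a brown lid, 68x58x113 mm, a bystander; origin under its centre
- jelly_cup: white jelly cup, 46x57x36 mm, a bystander; origin under its centre
- red_pen: dark red felt pen lying along its x, 140x11x12 mm, a bystander; origin under its centre
- mug: white mug, 78x110x97 mm, a bystander; origin under its centre
- label_roll: roll of blank labels, 55x55x25 mm, a bystander; origin under its centre

How it is judged:
By the outcome, as a careful person would: the job done as asked, in the order asked, and still so for the second after the job is handed in, with the robot touching nothing.
It also fails if it takes over 64 s, if anything falls off the work surface, if the arm or the gripper's body presses on something with over 40 N, if the wrist force passes 120 N, or if a joint passes its speed limit or range.

## Working session

There is one attempt and no reset: what is moved stays moved. The work goes in short steps, Python scripts to look and compute and a tool call to move; the robot and the scene stay as the last step left them, time stands still between calls to the robot, and variables do not carry over. Pictures are saved under pics/ and viewed, on a budget of 10 in all, crops included, one or two more only if the job needs it, and the job is handed in when it is done.

Besides the shell and the picture viewer there is one more tool, called after "Request:" by a JSON object that holds its "op" and its "data", one argument or row to a line. send_rows: Moves the arm, as the interface text tells. Its arguments: {"type":"object","properties":{"commands":{"type":"string"},"force":{"type":"number"}},"required":["commands"]}

```bash
mkdir -p pics; ls
python3 - <<'E'
from rig import ctrl
import cv2,numpy as np
np.set_printoptions(precision=4,suppress=True)
for n in("side","top"):
    im=ctrl.get_image(n); cv2.imwrite(f"pics/{n}0.png",im[...,::-1]); c=ctrl.calibration(n); print(n,c)
s=ctrl.get_state(); print(s)
E
```

```text
pics
side {'intrinsics': array([[383.9597,   0.    , 256.0863],
       [  0.    , 383.9597, 192.4998],
       [  0.    ,   0.    ,   1.    ]]), 'cam_to_world': array([[  -0.9597,    0.185 ,   -0.2114,  232.8842],
       [  -0.2806,   -0.5935,    0.7544, 1103.3498],
       [   0.0141,    0.7833,    0.6215,  906.5873],
       [   0.    ,    0.    ,    0.    ,    1.    ]])}
top {'intrinsics': array([[381.8822,   0.    , 253.8688],
       [  0.    , 381.8822, 193.1446],
       [  0.    ,   0.    ,   1.    ]]), 'cam_to_world': array([[   0.0156,    0.9946,   -0.1031,  448.6214],
       [  -0.9996,    0.0179,    0.0209,   47.2311],
       [   0.0226,    0.1027,    0.9945, 1114.7784],
       [   0.    ,    0.    ,    0.    ,    1.    ]])}
{'clock': 0.1, 'joint_pos': array([-76.3056,  14.8553,  88.0027,  -0.    ,  77.2349, -11.62  ]), 'dq': array([ 0.0449, -0.0117, -0.1599, -0.0725, -0.0416,  0.0421]), 'joint_torque': array([  0.0029, -44.697 , -29.1248,  -0.0003,   0.0063,   0.    ]), 'position': array([ 235.1066, -496.8399,  303.1704]), 'tcp_rot': array([[ 0.4276, -0.0004,  0.904 ],
       [-0.904 ,  0.0016,  0.4276],
       [-0.0016, -1.    ,  0.0003]]), 'wrist_force': array([-0.1146,  0.4248, -0.4632]), 'ft_torque': array([ 0.0206, -0.0297, -0.0648]), 'gripper_width': 0.998651963800325}
```

View pics/top0.png

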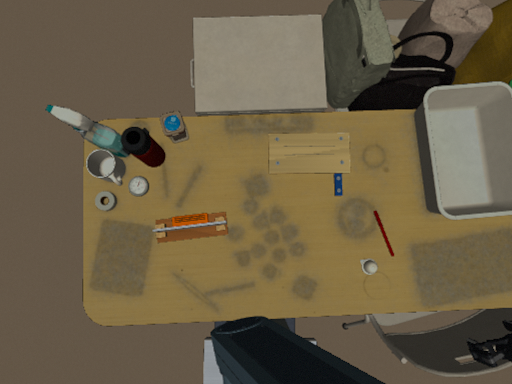

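View pics/side0.png

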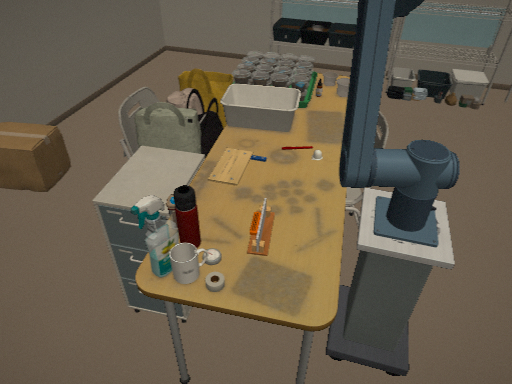

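```bash
cat > h.py <<'E'
from rig import ctrl
import cv2,numpy as np
np.set_printoptions(precision=2,suppress=True)
def ray(n,uv,z):
    c=ctrl.calibration(n);K=c["intrinsics"];T=c["cam_to_world"]
    uv=np.atleast_2d(np.asarray(uv,float));d=np.c_[uv,np.ones(len(uv))]@np.linalg.inv(K).T*[1,-1,-1]@T[:3,:3].T
    o=T[:3,3];return (o+d*((z-o[2])/d[:,2])[:,None])[:,:2]
def big(m):
    return max(cv2.findContours(m.astype(np.uint8),cv2.RETR_EXTERNAL,cv2.CHAIN_APPROX_NONE)[0],key=cv2.contourArea)
def hsv(im): return cv2.split(cv2.cvtColor(im,cv2.COLOR_RGB2HSV))
def orange(im): h,s,v=hsv(im);return (h>5)&(h<14)&(s>200)&(v>180)
def blue(im): h,s,v=hsv(im);return (h>100)&(h<120)&(s>170)
def box(n,m,z): # pixel-corner polygon -> world at z, min rect
    p=ray(n,big(m).reshape(-1,2),z);r=cv2.minAreaRect(p.astype(np.float32));return r
E
python3 - <<'E'
from h import *
im=cv2.imread("pics/top0.png")[...,::-1].copy()
h,s,v=hsv(im)
for n,z,sl,f in(("orange",45,np.s_[195:250,140:240],orange),("blue",10,np.s_[165:205,320:360],blue)):
    M=np.zeros(h.shape,bool);M[sl]=f(im)[sl];print(n,M.sum(),box("top",M,z),big(M).reshape(-1,2).min(0),big(M).reshape(-1,2).max(0))
M=np.zeros(h.shape,bool);M[195:250,140:240]=((s<60)&(v>130))[195:250,140:240];print("plate",M.sum(),box("top",M,68))
print("panel px",h[150,290],s[150,290],v[150,290],"table",h[185,290],s[185,290],v[185,290])
a=cv2.resize(im[195:250,140:240],None,fx=7,fy=5.4);a=cv2.resize(im[195:250,140:240],(700,385),interpolation=cv2.INTER_NEAREST)[:290]
b=cv2.resize(im[128:200,260:360],(416,300),interpolation=cv2.INTER_NEAREST)
c=np.zeros((590,700,3),np.uint8);c[:290]=a;c[290:,:416]=b
cv2.imwrite("pics/c0.png",c[...,::-1])
E
```

```text
orange 69 ((472.539794921875, 212.1275634765625), (75.91300201416016, 18.914716720581055), 84.09852600097656) [173 218] [200 225]
blue 102 ((594.5294799804688, -222.15838623046875), (17.67409896850586, 59.46157455444336), 89.64000701904297) [335 174] [341 194]
plate 138 ((464.6753234863281, 200.02914428710938), (6.576972961425781, 196.39895629882812), 8.374007225036621)
panel px 21 118 155 table 21 137 138
```

View pics/c0.png

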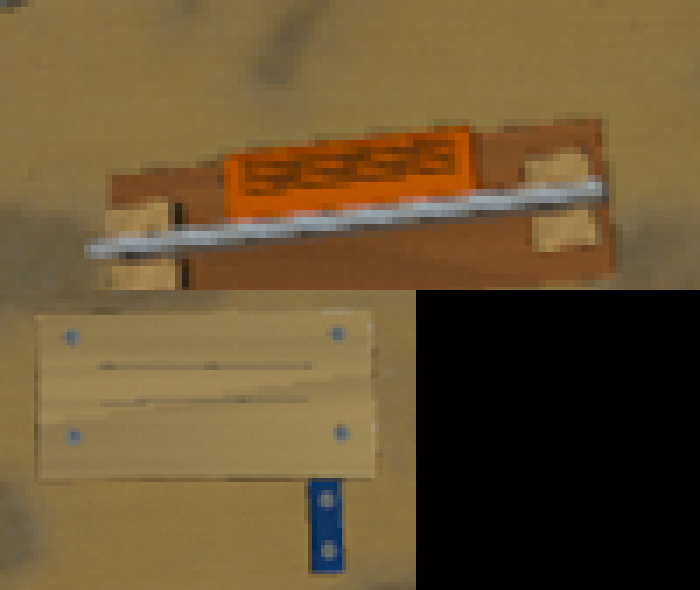

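Run:
```python
from h import *
im=cv2.imread("pics/top0.png")[...,::-1].copy()
h,s,v=hsv(im)
M=np.zeros(h.shape,bool);M[195:250,140:240]=((s<60)&(v>130))[195:250,140:240]
p=ray("top",np.argwhere(M)[:,::-1],68)
l=cv2.fitLine(p.astype(np.float32),cv2.DIST_HUBER,0,.01,.01).ravel();t=(p-l[2:])@l[:2];
print("plate",l,"ends",t.min(),t.max(),"mid",l[2:]+l[:2]*(t.min()+t.max())/2,"ang of normal",np.degrees(np.arctan2(-l[0],l[1])))
# panel near edge: row of strongest vertical gradient, per column (sub-pixel), top face z=10
g=cv2.GaussianBlur(v,(3,3),0).astype(float)
pts=[]
for u in range(273,333):
    d=-np.diff(g[168:180,u]);k=d.argmax()
    if 0<k<10: y0,y1,y2=d[k-1:k+2];pts.append((u,168+k+.5+.5*(y0-y2)/(y0-2*y1+y2+1e-9)))
q=ray("top",pts,10);l=cv2.fitLine(q.astype(np.float32),cv2.DIST_HUBER,0,.01,.01).ravel()
print("panel edge",l,np.degrees(np.arctan2(-l[0],l[1])),"res",np.std((q-l[2:])@[l[1],-l[0]]))
# panel / stop face columns
print("panel corners",ray("top",[(269.1,173.7),(350.1,173.2)],10))
b=np.clip(s[176:193,325:350].astype(float),130,230)
cs=[]
for r in b: d=np.diff(r);k=d[:15].argmax();cs.append(325+k+.5)
print("stop left col",np.mean(cs),ray("top",[(np.mean(cs),184)],10), ray("top",[(np.mean(cs),184)],0))
```

```text
plate [  0.14  -0.99 464.95 198.49] ends -99.76630679784198 96.63429420763738 mid [464.73 200.04] ang of normal -172.14645
panel edge [   0.02   -1.    629.14 -127.74] -178.58717 res 0.8602747255516892
panel corners [[ 621.12  -19.66]
 [ 627.17 -258.16]]
stop left col 334.5 [[ 594.29 -211.85]] [[ 595.61 -214.19]]
```

Request:
{"op": "send_rows", "data": {
  "commands": "0 -465 40 484 -72.5;0 -465 40 484 -72.5;0 -465 40 484 -72.5;0 -465 40 484 -72.5;0 -465 60 484 -72.5;0 -465 80 484 -72.5;0 -465 100 484 -72.5;0 -465 100 484 -72.5;0 -465 100 484 -72.5;0 -465 100 484 -72.5",
  "force": 100
}}

```text
clock: 1.35
position: [454.7, 81.7, 216.1]
tcp_rot: [[0.991, 0.0, -0.136], [0.136, 0.001, 0.991], [0.0, -1.0, 0.001]]
wrist_force: [1.0, -0.6, 0.1]
gripper_width: 1.0
```

```bash
cat >> h.py <<'E'
def go(xy,z,yaw):
    "shift/turn in tool axes to bring the grasp point to (xy,z), tool x at yaw (or half turn)"
    s=ctrl.get_state();R=s["tcp_rot"];p=s["position"];c=np.degrees(np.arctan2(R[1,0],R[0,0]))
    d=np.array([*xy,z+54.])-p; t=(c-yaw+90)%180-90
    print("clock",s["clock"],"pos",p,"yaw",c,"F",s["wrist_force"],"w",s["gripper_width"]*85,"j6",s["joint_pos"][5]);print("shift",R.T@d,"turn",t)
E
python3 -c "
from h import *
go((474.3,130.7),61,7.85)"
```

```text
clock 1.35 pos [454.74  81.69 216.14] yaw 7.824699852434845 F [ 0.98 -0.57  0.14] w 84.9760533850522 j6 -11.607469299012
shift [ 26.03 101.2   45.75] turn -0.025300147565161524
```

Request:
{"op": "send_rows", "data": {
  "commands": "0 26 20 46 0;0 26 20 46 0;0 26 60 46 0;0 26 101 46 0;0 26 101 46 0;120 26 101 46 0;180 26 101 46 0;200 26 101 46 0;210 26 101 46 0;210 26 101 46 0",
  "force": 20
}}

```text
clock: 2.6
position: [474.3, 131.0, 115.5]
tcp_rot: [[0.991, 0.0, -0.136], [0.136, 0.001, 0.991], [0.001, -1.0, 0.001]]
wrist_force: [-0.2, 0.3, 0.6]
gripper_width: 0.177
```

Run:
```python
from h import *
go((474.3,130.7),61,7.85)
im=ctrl.get_image("side");cv2.imwrite("pics/s1.png",cv2.resize(im[170:270,210:310],(600,600),interpolation=cv2.INTER_CUBIC)[...,::-1])
```

```text
clock 2.6 pos [474.3  130.98 115.46] yaw 7.829522603077433 F [-0.17  0.34  0.61] w 15.029921219158144 j6 -5.518702700841686
shift [-0.04  0.46 -0.28] turn -0.020477396922572666
```

View pics/s1.png

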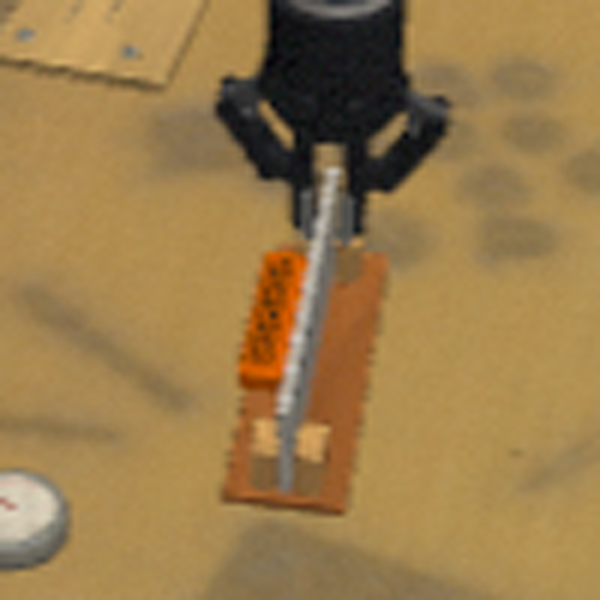

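Request:
{"op": "send_rows", "data": {
  "commands": "255 0 0 0 0;255 0 0 0 0;255 0 0 0 0;255 0 0 0 0",
  "force": 20
}}

```text
clock: 3.15
position: [474.1, 131.0, 115.3]
tcp_rot: [[0.991, -0.0, -0.136], [0.136, 0.001, 0.991], [0.0, -1.0, 0.001]]
wrist_force: [-0.4, -0.0, 1.6]
gripper_width: 0.064
```

Request:
{"op": "send_rows", "data": {
  "commands": "255 0 0 0 0;255 0 0 0 0",
  "force": 100
}}

```text
clock: 3.4
position: [474.4, 131.0, 115.5]
tcp_rot: [[0.991, 0.001, -0.136], [0.136, 0.001, 0.991], [0.001, -1.0, 0.001]]
wrist_force: [-0.6, -0.7, 2.4]
gripper_width: 0.049
```

Request:
{"op": "send_rows", "data": {
  "commands": "255 0 -10 0 0;255 0 -20 0 0;255 0 -35 0 0;255 0 -50 0 0;255 0 -65 0 0;255 0 -65 0 0"
}}

```text
clock: 4.15
position: [475.3, 131.0, 182.2]
tcp_rot: [[0.991, 0.004, -0.136], [0.136, 0.002, 0.991], [0.004, -1.0, 0.001]]
wrist_force: [0.6, 0.9, -2.2]
gripper_width: 0.044
```

```bash
python3 -c "
from h import *
go((451.7,-150),80,1.4)"
```

```text
clock 4.15 pos [475.27 130.95 182.2 ] yaw 7.837745922842266 F [ 0.61  0.87 -2.22] w 3.7136042449675335 j6 -5.514494656934065
shift [ -61.86   47.68 -275.16] turn 6.437745922842268
```

Request:
{"op": "send_rows", "data": {
  "commands": "255 -6 0 -28 1;255 -14 0 -62 2;255 -22 0 -100 3;255 -31 0 -138 4;255 -40 0 -176 5;255 -48 0 -214 6;255 -55 10 -245 6.4;255 -60 20 -265 6.4;255 -62 25 -275 6.4;255 -62 25 -275 6.4"
}}

```text
clock: 5.4
position: [451.2, -150.0, 156.2]
tcp_rot: [[1.0, 0.003, -0.024], [0.024, 0.002, 1.0], [0.003, -1.0, 0.002]]
wrist_force: [-0.3, 0.6, -2.1]
gripper_width: 0.046
```

Run:
```python
from h import *
go((451.7,-150),61,1.4)
a=ctrl.get_image("side");b=ctrl.get_image("top")
c=np.hstack([cv2.resize(x,(w,400),interpolation=cv2.INTER_CUBIC) for x,w in((a[110:210,200:300],400),(b[150:250,230:330],400))])
cv2.imwrite("pics/s2.png",c[...,::-1])
```

```text
clock 5.4 pos [ 451.2  -150.    156.21] yaw 1.3781533611920456 F [-0.26  0.65 -2.09] w 3.9036812559920047 j6 -33.514701870750585
shift [ 0.38 41.21 -0.1 ] turn -0.021846638807957675
```

View pics/s2.png

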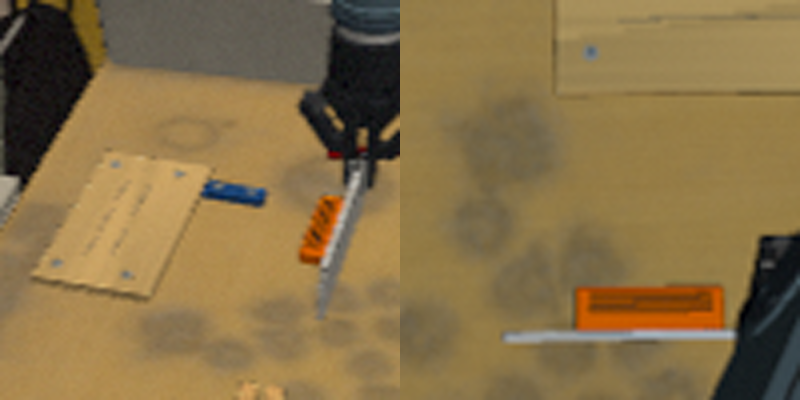

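Request:
{"op": "send_rows", "data": {
  "commands": "255 0 15 0 0;255 0 30 0 0;255 0 42 0 0;255 0 46 0 0;255 0 46 0 0;255 0 47 0 0;255 0 47 0 0"
}}

```text
clock: 6.38
position: [451.8, -149.3, 110.1]
tcp_rot: [[1.0, 0.004, -0.025], [0.025, 0.002, 1.0], [0.005, -1.0, 0.001]]
wrist_force: [-0.9, 0.2, -1.0]
gripper_width: 0.051
```

Request:
{"op": "send_rows", "data": {
  "commands": "255 0 1 0 0;255 0 2 0 0;255 0 2 0 0"
}}

```text
clock: 6.75
position: [451.8, -149.3, 108.0]
tcp_rot: [[1.0, 0.004, -0.025], [0.025, 0.002, 1.0], [0.004, -1.0, 0.002]]
wrist_force: [0.1, 0.3, -3.1]
gripper_width: 0.051
```

Request:
{"op": "send_rows", "data": {
  "commands": "255 0 1 0 0;255 0 1 0 0;255 0 2 0 0;255 0 2 0 0"
}}

```text
clock: 7.25
position: [452.1, -149.4, 107.5]
tcp_rot: [[1.0, 0.005, -0.025], [0.025, 0.001, 1.0], [0.005, -1.0, 0.001]]
wrist_force: [-4.2, 2.3, 15.9]
gripper_width: 0.049
```

Request:
{"op": "send_rows", "data": {
  "commands": "255 0 -1 0 0;225 -2 -1 0 0;207 -5 -1 0 0;189 -8 -1 0 0;171 -11 -1 0 0;153 -14 -1 0 0;135 -17 -2 0 0;117 -20 -6 0 0;117 -20 -10 0 0;117 -20 -12 0 0",
  "force": 20
}}

```text
clock: 8.5
position: [432.3, -150.1, 119.9]
tcp_rot: [[1.0, 0.006, -0.025], [0.025, 0.001, 1.0], [0.006, -1.0, 0.0]]
wrist_force: [-0.7, -0.2, -0.1]
gripper_width: 0.54
```

Run:
```python
from h import *
go((451.7,-150),61,1.4)
a=ctrl.get_image("side");b=ctrl.get_image("top")
c=np.hstack([cv2.resize(x,(w,400),interpolation=cv2.INTER_CUBIC) for x,w in((a[110:210,200:300],400),(b[150:250,230:330],400))])
cv2.imwrite("pics/s3.png",c[...,::-1])
```

```text
clock 8.5 pos [ 432.27 -150.08  119.87] yaw 1.454938738823707 F [-0.74 -0.16 -0.14] w 45.906041126650976 j6 -34.94829548431418
shift [19.4   4.99 -0.41] turn 0.05493873882370792
```

View pics/s3.png

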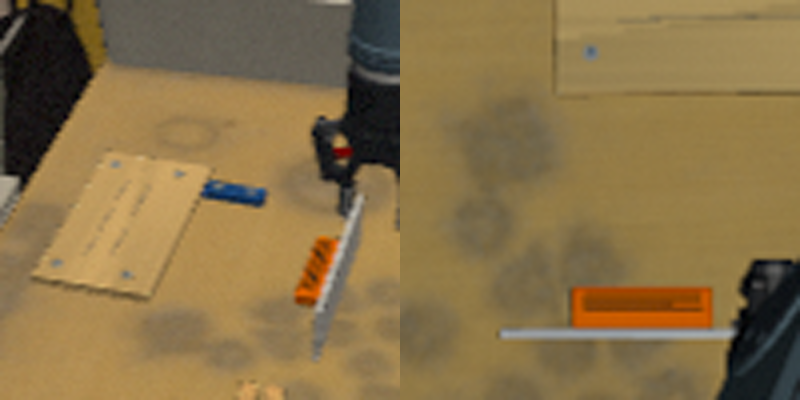

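Request:
{"op": "send_rows", "data": {
  "commands": "117 -4 0 0 0;117 -7 0 0 0;117 -10 0 0 0;117 -13 0 0 0;117 -16 0 0 0;117 -19 0 0 0;117 -22 0 0 0;117 -25 0 0 0;117 -27 0 0 0;117 -27 0 0 0"
}}

```text
clock: 9.85
position: [405.2, -150.7, 119.6]
tcp_rot: [[1.0, 0.006, -0.025], [0.025, 0.001, 1.0], [0.006, -1.0, 0.0]]
wrist_force: [-0.1, 0.0, -0.4]
gripper_width: 0.542
```

Run:
```python
from h import *
go((451.7,-150),61,1.4)
a=ctrl.get_image("side");b=ctrl.get_image("top")
c=np.hstack([cv2.resize(x,(w,400),interpolation=cv2.INTER_CUBIC) for x,w in((a[110:210,200:300],400),(b[150:250,230:330],400))])
cv2.imwrite("pics/s4.png",c[...,::-1])
```

```text
clock 9.85 pos [ 405.16 -150.73  119.61] yaw 1.4512335132019354 F [-0.15  0.04 -0.41] w 46.04645184043292 j6 -37.07689797412442
shift [46.51  4.89 -0.45] turn 0.05123351320193592
```

View pics/s4.png

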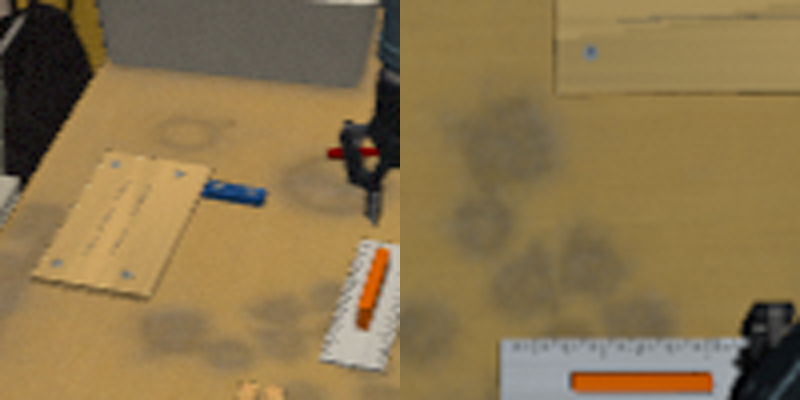

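Request:
{"op": "send_rows", "data": {
  "commands": "117 0 -20 0 0;117 0 -50 0 0;0 0 -90 0 0;0 0 -120 -60 0;0 0 -120 -130 0;0 0 -120 -130 0"
}}

```text
clock: 10.7
position: [408.2, -284.5, 240.2]
tcp_rot: [[1.0, 0.008, -0.022], [0.022, -0.002, 1.0], [0.008, -1.0, -0.002]]
wrist_force: [0.1, 0.6, 0.6]
gripper_width: 0.997
```

```bash
cat >> h.py <<'E'
def rib(im,sl=np.s_[140:270,230:360]):
    M=np.zeros(im.shape[:2],bool);h,s,v=hsv(im);M[sl]=((h<16)&(s>190)&(v>110))[sl]
    r=cv2.minAreaRect(ray("top",big(M).reshape(-1,2),36).astype(np.float32));print("rib",M.sum(),r)
    P=np.zeros(im.shape[:2],bool);P[sl]=((s<70)&(v>110))[sl];P|=M;P=cv2.morphologyEx(P.astype(np.uint8),cv2.MORPH_CLOSE,np.ones((3,3)))
    print("plate",cv2.minAreaRect(ray("top",big(P).reshape(-1,2),6).astype(np.float32)))
E
python3 - <<'E'
from h import *
b=ctrl.get_image("top");a=ctrl.get_image("side");rib(b);go((400,-80),31,1.4)
c=np.hstack([cv2.resize(x,(w,400),interpolation=cv2.INTER_CUBIC) for x,w in((a[110:210,220:320],400),(b[150:250,230:330],400))])
cv2.imwrite("pics/s5.png",c[...,::-1])
E
```

```text
rib 171 ((415.9117431640625, -79.20863342285156), (11.143391609191895, 95.72595977783203), 0.8483445048332214)
plate ((416.4474792480469, -81.26315307617188), (60.20827102661133, 199.28842163085938), 0.8789536952972412)
clock 10.8 pos [ 407.66 -281.76  239.14] yaw 1.328520649179914 F [-0.49  0.41  0.37] w 84.92178285841698 j6 -49.190461471692
shift [ -3.86 154.33 201.73] turn -0.07147935082008416
```

View pics/s5.png

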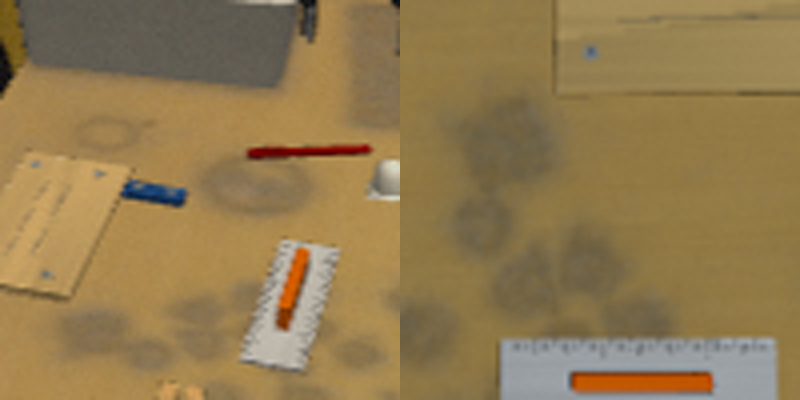

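```bash
python3 -c "
from h import *
go((416.2,-80),32,0.9)"
```

```text
clock 10.8 pos [ 407.66 -281.76  239.14] yaw 1.328520649179914 F [-0.49  0.41  0.37] w 84.92178285841698 j6 -49.190461471692
shift [ 12.34 153.42 201.35] turn 0.42852064917991584
```

Request:
{"op": "send_rows", "data": {
  "commands": "0 12 0 60 0.4;0 12 20 120 0.4;0 12 50 175 0.4;0 12 90 201 0.4;0 12 115 201 0.4;0 12 130 201 0.4;0 12 130 201 0.4"
}}

```text
clock: 11.68
position: [414.1, -78.3, 108.4]
tcp_rot: [[1.0, 0.002, -0.018], [0.018, 0.003, 1.0], [0.002, -1.0, 0.003]]
wrist_force: [-0.0, 0.4, 0.5]
gripper_width: 0.999
```

```bash
python3 -c "
from h import *
go((416.2,-80),32,0.9)"
```

```text
clock 11.675 pos [414.09 -78.32 108.37] yaw 1.0223408493171753 F [-0.01  0.4   0.5 ] w 84.88672092571818 j6 -27.353062833703948
shift [ 2.04 22.37 -1.79] turn 0.12234084931716893
```

Request:
{"op": "send_rows", "data": {
  "commands": "0 2 12 -2 0;100 2 22 -2 0;180 2 22 -2 0;200 2 22 -2 0;225 2 22 -2 0;255 2 22 -2 0;255 2 22 -2 0;255 2 22 -2 0",
  "force": 20
}}

```text
clock: 12.68
position: [416.5, -80.4, 86.7]
tcp_rot: [[1.0, 0.003, -0.018], [0.018, 0.003, 1.0], [0.003, -1.0, 0.003]]
wrist_force: [0.6, -1.4, 4.0]
gripper_width: 0.158
```

Request:
{"op": "send_rows", "data": {
  "commands": "255 0 0 0 0;255 0 0 0 0",
  "force": 60
}}

```text
clock: 12.92
position: [416.6, -80.5, 86.8]
tcp_rot: [[1.0, 0.003, -0.018], [0.018, 0.003, 1.0], [0.003, -1.0, 0.003]]
wrist_force: [1.6, 0.0, 3.4]
gripper_width: 0.155
```

```bash
python3 -c "
from h import *
go((570,-80),37,1.4)"
```

```text
clock 12.925 pos [416.62 -80.48  86.81] yaw 1.0228572584722626 F [1.57 0.03 3.44] w 13.19609530099269 j6 -27.491234617664606
shift [153.38  -3.7   -2.25] turn -0.3771427415277344
```

Request:
{"op": "send_rows", "data": {
  "commands": "255 2 -6 0 0;255 30 -6 0 0;255 60 -6 -1 -0.2;255 95 -6 -2 -0.4;255 125 -6 -2 -0.4;255 150 -6 -10 -0.4;255 160 -6 -15 -0.4;255 160 -3 -15 -0.4;255 160 0 -15 -0.4;255 160 0 -15 -0.4"
}}

```text
clock: 14.18
position: [575.7, -92.3, 87.0]
tcp_rot: [[1.0, 0.002, -0.025], [0.025, 0.003, 1.0], [0.002, -1.0, 0.003]]
wrist_force: [-0.2, -0.0, -2.8]
gripper_width: 0.15
```

Run:
```python
from h import *
b=ctrl.get_image("top");a=ctrl.get_image("side");go((597,-111),32.5,1.4)
c=np.hstack([cv2.resize(x,(w,400),interpolation=cv2.INTER_CUBIC) for x,w in((a[130:210,190:270],400),(b[120:200,255:355],500))])[:, :800]
cv2.imwrite("pics/s6.png",c[...,::-1])
```

```text
clock 14.275 pos [576.09 -92.38  87.13] yaw 1.4144875014275782 F [-0.13 -0.22 -2.44] w 12.582589373135614 j6 -21.742754814613043
shift [ 20.45   0.62 -19.13] turn 0.014487501427581151
```

View pics/s6.png

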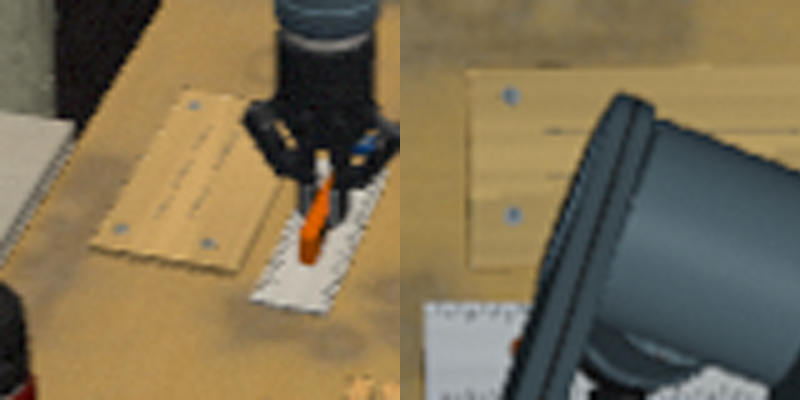

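Request:
{"op": "send_rows", "data": {
  "commands": "255 0 1 0 0;255 6 1 -6 0;255 12 1 -10 0;255 15 1 -10 0;255 16 1 -10 0;255 17 1 -10 0;255 17 1 -10 0"
}}

```text
clock: 15.15
position: [591.8, -101.8, 86.9]
tcp_rot: [[1.0, -0.001, -0.025], [0.025, 0.003, 1.0], [-0.001, -1.0, 0.003]]
wrist_force: [-6.1, -0.4, 7.8]
gripper_width: 0.152
```

Request:
{"op": "send_rows", "data": {
  "commands": "255 1 0 0 0;255 2 0 0 0;255 3 0 0 0;255 3 0 0 0"
}}

```text
clock: 15.65
position: [594.8, -101.7, 86.9]
tcp_rot: [[1.0, -0.001, -0.025], [0.025, 0.003, 1.0], [-0.001, -1.0, 0.003]]
wrist_force: [-4.1, -0.0, 2.7]
gripper_width: 0.149
```

Request:
{"op": "send_rows", "data": {
  "commands": "255 1 0 0 0;255 2 0 0 0;255 2 0 0 0"
}}

```text
clock: 16.02
position: [596.9, -101.6, 86.9]
tcp_rot: [[1.0, -0.001, -0.025], [0.025, 0.003, 1.0], [-0.001, -1.0, 0.003]]
wrist_force: [-2.9, 0.8, 2.4]
gripper_width: 0.146
```

Request:
{"op": "send_rows", "data": {
  "commands": "255 1 0 0 0;255 2 0 0 0;255 2 0 0 0"
}}

```text
clock: 16.4
position: [597.4, -101.7, 87.0]
tcp_rot: [[1.0, -0.004, -0.026], [0.026, 0.003, 1.0], [-0.004, -1.0, 0.003]]
wrist_force: [-9.1, -0.7, 7.4]
gripper_width: 0.149
```

Request:
{"op": "send_rows", "data": {
  "commands": "255 0.5 0 -2 0;255 0.5 0 -4 0;255 0.5 0 -6 0;255 0.5 0 -7 0;255 0.5 0 -8 0;255 0.5 0 -8 0"
}}

```text
clock: 17.15
position: [597.9, -107.8, 87.0]
tcp_rot: [[1.0, -0.005, -0.026], [0.026, 0.006, 1.0], [-0.005, -1.0, 0.006]]
wrist_force: [-3.7, 6.7, 6.1]
gripper_width: 0.15
```

Request:
{"op": "send_rows", "data": {
  "commands": "255 0 0 -1 0;255 0 0 -2 0;255 0 0 -2 0"
}}

```text
clock: 17.52
position: [597.9, -108.6, 87.0]
tcp_rot: [[1.0, -0.005, -0.027], [0.027, 0.008, 1.0], [-0.005, -1.0, 0.008]]
wrist_force: [-2.4, 6.1, 4.2]
gripper_width: 0.148
```

Request:
{"op": "send_rows", "data": {
  "commands": "255 0 0 -1 0;255 0 0 -2 0;255 0 0 -2 0"
}}

```text
clock: 17.9
position: [597.9, -109.5, 87.0]
tcp_rot: [[1.0, -0.006, -0.027], [0.027, 0.009, 1.0], [-0.005, -1.0, 0.009]]
wrist_force: [-3.3, 6.1, 3.7]
gripper_width: 0.145
```

Request:
{"op": "send_rows", "data": {
  "commands": "255 0 0 -2 0;255 0 0 -4 0;255 0 0 -4 0"
}}

```text
clock: 18.27
position: [598.0, -112.1, 87.0]
tcp_rot: [[1.0, -0.006, -0.027], [0.028, 0.011, 1.0], [-0.005, -1.0, 0.011]]
wrist_force: [-2.8, 6.0, 4.9]
gripper_width: 0.147
```

Request:
{"op": "send_rows", "data": {
  "commands": "255 0 0 -2 0;255 0 0 -4 0;255 0 0 -4 0"
}}

```text
clock: 18.65
position: [598.0, -112.5, 87.1]
tcp_rot: [[1.0, -0.006, -0.028], [0.028, 0.016, 0.999], [-0.006, -1.0, 0.016]]
wrist_force: [-2.1, 15.7, 7.0]
gripper_width: 0.148
```

Run:
```python
from h import *
b=ctrl.get_image("top");a=ctrl.get_image("side");go((597,-111),32.5,1.4)
c=np.hstack([cv2.resize(x,(w,400),interpolation=cv2.INTER_CUBIC) for x,w in((a[130:210,190:270],400),(b[120:200,265:345],400))])[:, :800]
cv2.imwrite("pics/s7.png",c[...,::-1])
```

```text
clock 18.75 pos [ 598.   -112.52   87.08] yaw 1.5939762691099753 F [-3.18 14.14  7.12] w 12.630789066538137 j6 -23.60350333196951
shift [-0.95  0.61  1.54] turn 0.19397626910998156
```

View pics/s7.png

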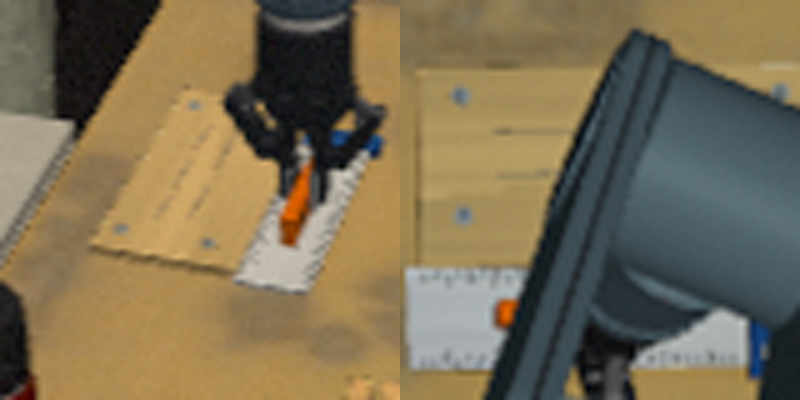

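Request:
{"op": "send_rows", "data": {
  "commands": "255 1 0 -2 0;255 2 0 -3 0;255 3 0 -3 0;255 3 0 -3 0"
}}

```text
clock: 19.25
position: [598.5, -112.7, 87.0]
tcp_rot: [[1.0, -0.013, -0.028], [0.029, 0.02, 0.999], [-0.012, -1.0, 0.021]]
wrist_force: [-12.2, 9.6, 13.0]
gripper_width: 0.151
```

Request:
{"op": "send_rows", "data": {
  "commands": "255 2 0 -3 0;255 3 0 -4 0;255 3 0 -4 0"
}}

```text
clock: 19.62
position: [599.0, -113.1, 87.1]
tcp_rot: [[0.999, -0.019, -0.029], [0.029, 0.026, 0.999], [-0.018, -0.999, 0.027]]
wrist_force: [-12.5, 14.5, 13.8]
gripper_width: 0.147
```

Request:
{"op": "send_rows", "data": {
  "commands": "215 1 0 -1 0;195 1 0 -1 0;160 1 0 -1 0;120 0 0 0 0;90 0 0 0 0;60 0 0 0 0",
  "force": 20
}}

```text
clock: 20.38
position: [599.0, -113.2, 87.0]
tcp_rot: [[0.999, -0.019, -0.029], [0.029, 0.026, 0.999], [-0.018, -0.999, 0.026]]
wrist_force: [0.2, 1.4, -0.1]
gripper_width: 0.768
```

Request:
{"op": "send_rows", "data": {
  "commands": "60 0 -15 0 0;60 0 -35 0 0;60 0 -60 0 0;60 -40 -110 0 0;60 -100 -150 0 0;60 -150 -150 0 0;60 -200 -150 0 0;60 -230 -150 0 0;60 -230 -150 0 0"
}}

```text
clock: 21.5
position: [370.5, -123.6, 242.3]
tcp_rot: [[0.999, -0.017, -0.027], [0.028, 0.025, 0.999], [-0.017, -1.0, 0.025]]
wrist_force: [0.1, 0.5, 0.9]
gripper_width: 0.765
```

Run:
```python
from h import *
b=ctrl.get_image("top");a=ctrl.get_image("side");go((597,-111),32.5,1.4);rib(b)
c=np.hstack([cv2.resize(x,(w,480),interpolation=cv2.INTER_CUBIC) for x,w in((a[140:200,195:245],300),(b[120:200,260:360],500))])[:, :800]
cv2.imwrite("pics/s8.png",c[...,::-1])
```

```text
clock 21.6 pos [ 372.66 -124.22  242.26] yaw 1.6296932897952194 F [ 0.19 -0.62  0.74] w 64.85991553091908 j6 -37.157161754515165
shift [227.02 152.37   3.04] turn 0.22969328979522174
rib 169 ((594.8660888671875, -111.10118103027344), (11.53557014465332, 94.77049255371094), 1.0747424364089966)
plate ((596.0735473632812, -118.76336669921875), (59.281307220458984, 215.6773223876953), 1.0995666980743408)
```

View pics/s8.png

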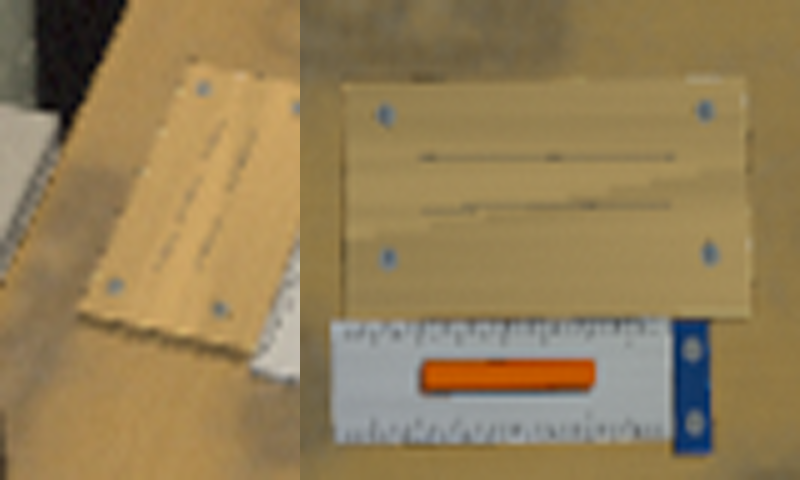

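Run:
```python
from h import *
b=ctrl.get_image("top")
for r in(187,190,194,198,203): print(r,[tuple(map(int,x)) for x in b[r,391-0-0-0-0-0-0-0-59:398-59]])
for c in(265+8,290,310,330): print(c,[tuple(map(int,x)) for x in b[170:177,c]])
```

```text
187 [(155, 161, 160), (159, 164, 162), (102, 105, 103), (16, 45, 84), (17, 55, 103), (20, 56, 102), (15, 53, 101)]
190 [(151, 156, 156), (158, 163, 162), (111, 114, 111), (40, 57, 92), (12, 48, 94), (90, 97, 105), (101, 107, 105)]
194 [(145, 119, 62), (150, 122, 63), (96, 78, 41), (17, 42, 86), (12, 53, 105), (13, 52, 103), (14, 56, 108)]
198 [(148, 124, 72), (148, 124, 71), (149, 124, 71), (148, 123, 72), (146, 123, 72), (146, 122, 74), (145, 122, 73)]
203 [(142, 120, 67), (143, 120, 68), (141, 118, 70), (137, 116, 70), (135, 115, 70), (134, 115, 72), (134, 114, 71)]
273 [(146, 125, 80), (150, 129, 82), (153, 129, 78), (152, 137, 114), (150, 158, 161), (148, 153, 155), (156, 161, 164)]
290 [(149, 129, 81), (154, 132, 83), (142, 119, 69), (123, 111, 97), (144, 151, 153), (149, 154, 155), (156, 161, 162)]
310 [(153, 131, 82), (157, 135, 83), (148, 128, 84), (126, 119, 107), (127, 132, 133), (128, 132, 133), (155, 162, 161)]
330 [(159, 136, 87), (160, 137, 86), (147, 130, 96), (127, 131, 131), (149, 153, 152), (139, 145, 143), (157, 163, 161)]
```

```bash
python3 -c "
from rig import ctrl
print(ctrl.job_done(), ctrl.get_state()['clock'])"
```

```text
the job is handed in; nothing more can be done
the job is handed in; nothing more can be done
```

The straightedge is lying flat, rib up, with one long edge against the plywood panel and one end against the blue stop. I handed the job in at about 21.7 s of the allowed 64 s.

**How it went:**
1. I lifted the straightedge from the stand by its upper edge and stood it on the table.
2. I tipped it over with the rib-side finger and let go. It fell the last part of the way rather than being lowered. The pictures afterwards showed it flat with the rib up.
3. I took it again by the rib and carried it over to near the panel.
4. I slid it until it pressed against both: about 12 N on the panel and 14 N on the stop. Then I released it and backed the arm off.

**Last checks:**
- The last top picture shows the edge along the panel and the end at the stop. No table-coloured pixels show between straightedge and stop.
- The measured end of the straightedge is at y ≈ -211, and the stop face at about -212, so they agree within the camera's 2 mm accuracy.
- The angles measured for the straightedge (1.1°) and the panel edge (1.4°) also agree within measuring error.
- One check failed: the automatic outline of the plate came out 216 mm long instead of 200 mm, most likely because it took in part of the stop. I used the rib's position instead.
- I did not measure the bystanders again; nothing looked disturbed in the parts of the table I viewed.

I viewed 10 or 11 pictures, depending on how the first pair is counted, so I was at or one over the budget.

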